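Set the light controller to blue and start it

TASK

The light controller on the desk stands at its white off mark. Push the black tab of its selector round with a fingertip, click by click, until it rests pointing at the blue label, and then press the green button fully down and let it come up again. Only push and press, gently: do not pinch the tab, do not press the button before the selector is at blue, and leave the things beside the controller where they are.

Things in the scene. Friction and masses are not known exactly. Their poses are not given: they have to be found in the camera images.
- unit: light controller: fixed grey case, white top face, x -87 to 99 mm, y -97 to 97 mm, 42 mm high. Origin under the selector's axis; x to its back, y to its left, z up. On top, 80 mm from that axis, lie four places at -60, -20, 20, 60 degrees from x (positive to the left): 20 is the white off mark, the rest hold the labels in varying order. 14 mm high: dome, 48 wide, at x -52, y 52; click housing at x -79 to -53, y 0
- selector (a joint): angle of the selector in rad, positive anticlockwise from above; 0 when the tab points along the unit's x axis. It clicks into rests at -1.047, -0.349, 0.349 and 1.047 (one per label place), with stops just past the outer two; it starts at about 0.349 (off). Near a rest a spring draws it in. Pushing the tab over a click takes about 6 N at 50 mm from the axis.
- selector_hub (a point): point on the selector's axis, 43 mm above the desk, 1 mm above the controller's top face. Its x axis points along the tab and turns with it; z up. The selector is a black lobed wheel of 42 mm outer radius, 12 mm thick, with a central post of 10 mm radius that reaches 46 mm above this point.
- tab_tip (a point): point inside the black tab, 55 mm from the axis, 69 mm above the desk (26 mm above selector_hub). The tab is an upright radial fin that protrudes from the post out to 63 mm from the axis, 12 mm thick; its side faces reach from 55 to 85 mm above the desk, its top edge with a white line to 87 mm. x points outward along the tab.
- tab_left_face: the tab's left side face (towards anticlockwise), a plate 50 mm long, 4 mm thick, 32 mm high, origin at its centre, 38 mm from the axis; pushing on it turns the selector clockwise (joint value falls). Axes as selector_hub.
- tab_right_face: the tab's right side face (towards clockwise), the same size, origin at its centre; pushing on it turns the selector anticlockwise (joint value grows). Axes as selector_hub.
- label_blue: blue round label, 23 mm across, 2.5 mm thick, fixed on the controller's top face; origin at the centre of its underside
- label_red: red round label, the same size
- label_yellow: yellow round label, the same size
- start_button (a joint): travel of the round green push button, 0 when up, 0.006 m when fully down; a spring returns it; fully down takes about 5 N
- start_button_top (a point): centre of the top of the green button, 28 mm across, at x = -52, y = -55 mm of the unit, 64 mm above the desk, facing up, in a black collar 44 mm across
- gold_jar: small open black jar of gold paste, 51 mm across, 44 mm high, standing left of the controller; loose, to be left alone; origin at the centre of its underside
- eraser: eraser with a dark blue sleeve, 20 x 42 x 13 mm, lying left of the controller; loose, to be left alone; origin at the centre of its underside
- glue_stick: glue stick, red cap and yellow body, 26 mm across, 86 mm high, standing upright right of the controller; loose, to be left alone; origin at the centre of its underside
- paint_tube: red and white aluminium paint tube, 39 x 131 x 26 mm, lying right of the controller; loose, to be left alone; origin at the centre of its underside

How it is judged:
By the outcome, as a careful person would: the job done as asked, in the order asked, and still so for the second after the job is handed in, with the robot touching nothing.
It also fails if it takes over 56 s, if anything falls off the work surface, if the arm or the gripper's body presses on something with over 40 N, if the wrist force passes 120 N, or if a joint passes its speed limit or range.

ROBOT

A 7-joint arm with a two-finger parallel gripper is mounted at the origin on a cart in front of the work surface, level with it; the furniture and walls round the work are solid. World frame = base frame: x ahead of the robot, y to its left, z up, the work surface at z = 0. Lengths are in m, angles in rad, forces in N, time in s.
With the tool pointing down it reaches from about 0.425 to 0.8 m from the base axis. Payload 8.3 kg.
Tool frame: the origin (TCP) lies at the very end of the fingers, on their centre line; the grasp point (between the pads) lies r.tcp_to_grasp behind it (r.tcp_to_grasp is the distance from the TCP to the grasp point, in m); z points along the fingers, y is the direction in which the jaws open and shut (so a half turn about z gives the same grasp; the last joint's range is limited). The gripper opens to 85 mm and grips with 20 to 120 N. Pads are 22 mm wide; open, the fingers measure 114 mm over their backs; the gripper's body (76 mm by 85 mm) begins 54 mm behind the grasp point. The pads swing forward as they close: fully open they stand 13 mm farther back than shut.
Start: joints at [1.259, 0.383, 0.016, 1.37, -0.006, 1.388, -0.046], TCP at [0.154, -0.606, 0.206] pointing down, gripper open.
Joint ranges: [-2.95, 2.95], [-0.25, 2.06], [-1.52, 1.56], [0.18, 2.33], [-1.44, 4.58], [0.02, 2.06], [-3.01, 3.01]. Speed limits (rad/s): [2.39, 2.39, 3.01, 3.01, 3.14, 3.14, 3.14].

INTERFACE

Orientations are given as a unit quaternion [w, x, y, z].
In Python, from station import r gives the robot as it stands.
- The arm moves only by the shell command python3 -m inch 'ROWS'. ROWS is text: rows parted by semicolons, each of 5 numbers parted by spaces: the shift along the tool's x, y, z in mm, then the turn about the tool's z in rad, then the finger opening in mm, from 0 to 85.4. In form: x y z twist claw; .... A call has 1 to 12 rows; each row is the pose to reach, as a shift and turn from the pose measured when the call began, along the tool's axes at that moment; what a row does not reach only later rows make up. A row lasts 1/10 s, in which the tool goes at most 50 mm and 8.59 degrees, less where a joint would pass 70% of its speed; a pose out of reach is approached as far as the arm can. A call with a gripper value outside its range is refused whole. The fingers move at their own pace and stop on an object; the grip force is fixed at half the most. Time passes only in rows, so rows that repeat a pose let the fingers close. It gives the time, the measured TCP pose, the force and the opening at its end, in the units of the state.
- r.get_obs(): the state, without advancing time (a new reading comes with each control period).
- r.camera(name): name is "scene" or "top" or "wrist"; returns a dict with "color" (384x512x3 uint8, blue, green, red), "K" (3x3 intrinsics, pixels), "pose" (4x4, takes a point from camera to world coordinates); the wrist camera has in their place "mount" (4x4, takes a point from camera to tool coordinates, whose origin is the TCP and whose axes are the flange's). Camera axes: x right, y up, looking along -z (the intrinsics and any distortion apply to the point x, -y, -z); pixel columns grow to the right and rows downward; lengths in m; the calibration is good to about 2 mm. A picture is of the moment at which its call begins: read the wrist's pose just before it. There is no depth.
- r.finish_job(): hands the job in, once; it reports no verdict.
The state is a dict: "t": time; "joint_positions": joint angles; "dq": joint speeds; "effort": joint torques, N m; "eef_pos": TCP position; "ee_rot": TCP orientation; "ft_force": force on the tool from outside, world axes, zero at the start; "moment": the same for the moment, N m; "grip_width": finger opening in m.
Only numpy, scipy, OpenCV 4.12 (cv2) and the standard library are available. Lean on these libraries where they do the work, as an engineer would, in place of code of your own. Each camera call takes 0.05 s, during which the arm holds its last target. There are 200 camera calls.

## Working session

There is one attempt and no reset: what is moved stays moved. The work goes in short steps, Python scripts to look and compute and a shell command to move; the robot and the scene stay as the last step left them, time stands still between calls to the robot, and variables do not carry over. Pictures are saved under pics/ and viewed, about 8 in all and at most 12, crops included, and the job is handed in when it is done.

```bash
ls; mkdir -p pics; python3 - <<'E'
from station import r
import cv2,numpy as np
o=r.get_obs();print({k:np.round(v,3) for k,v in o.items()}, r.tcp_to_grasp)
for n in("scene","top"):
    c=r.camera(n);cv2.imwrite(f"pics/{n}0.png",c["color"]);print(n,np.round(c["K"],1).tolist(),np.round(c["pose"],3).tolist(),[k for k in c])
w=r.camera("wrist");print(np.round(w["K"],1).tolist(),np.round(w["mount"],4).tolist(),list(w))
a=cv2.imread("pics/scene0.png");b=cv2.imread("pics/top0.png")
E
```

```text
pics
{'t': np.float64(0.0), 'joint_positions': array([ 1.259,  0.384,  0.016,  1.371, -0.006,  1.388, -0.046]), 'dq': array([-0.001, -0.002,  0.001,  0.001, -0.001, -0.   ,  0.001]), 'effort': array([-1.0000e-03, -6.2761e+01,  8.4400e-01, -3.7182e+01,  1.7000e-02,
        1.4000e-02,  0.0000e+00]), 'eef_pos': array([ 0.154, -0.605,  0.205]), 'ee_rot': array([-0.001,  0.992,  0.124, -0.   ]), 'ft_force': array([-0.669,  0.246,  0.055]), 'moment': array([-0.067, -0.009, -0.002]), 'grip_width': np.float64(0.085)} 0.0187
scene [[453.9, 0.0, 256.0], [0.0, 453.9, 196.2], [0.0, 0.0, 1.0]] [[-0.879, 0.3, -0.37, 0.169], [-0.476, -0.52, 0.709, 0.759], [0.02, 0.8, 0.6, 0.668], [0.0, 0.0, 0.0, 1.0]] ['color', 'K', 'pose']
top [[463.3, 0.0, 248.9], [0.0, 463.3, 191.0], [0.0, 0.0, 1.0]] [[-0.003, 0.992, -0.125, 0.407], [-1.0, -0.005, -0.013, 0.043], [-0.014, 0.125, 0.992, 1.082], [0.0, 0.0, 0.0, 1.0]] ['color', 'K', 'pose']
[[310.8, 0.0, 257.1], [0.0, 310.8, 191.1], [0.0, 0.0, 1.0]] [[-0.0001, 0.9604, 0.2785, 0.0721], [1.0, -0.0001, 0.0007, -0.0002], [0.0007, 0.2785, -0.9604, -0.1661], [0.0, 0.0, 0.0, 1.0]] ['color', 'K', 'mount']
```

View pics/top0.png

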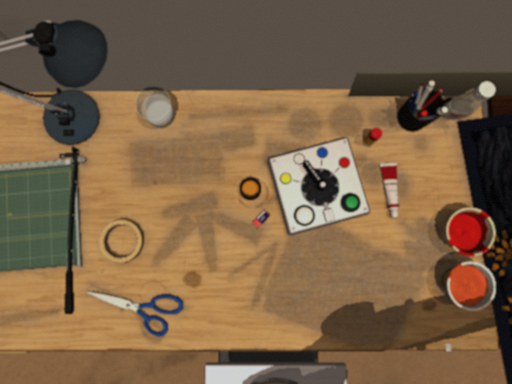

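View pics/scene0.png

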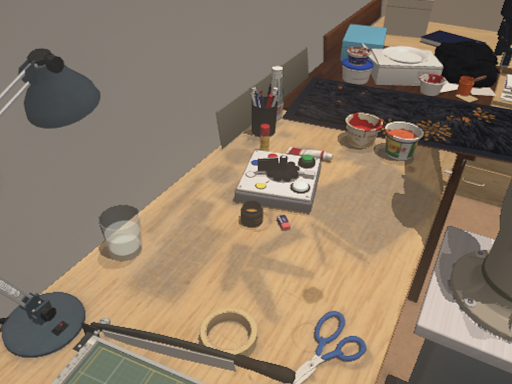

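The top picture shows yellow (286,178), white (298,158), blue (322,153) and red (344,162) from left to right. The tab points at white and the button is at (351,202), so blue is the place at -20°, one click clockwise. I'll enlarge crops to measure.

```bash
python3 - <<'E'
import cv2
a=cv2.imread("pics/top0.png")[130:242,255:395];cv2.imwrite("pics/topc.png",cv2.resize(a,None,fx=5,fy=5,interpolation=cv2.INTER_CUBIC))
a=cv2.imread("pics/scene0.png")[115:235,225:345];cv2.imwrite("pics/scenec.png",cv2.resize(a,None,fx=5,fy=5,interpolation=cv2.INTER_CUBIC))
E
```

```text
(no output)
```

View pics/topc.png

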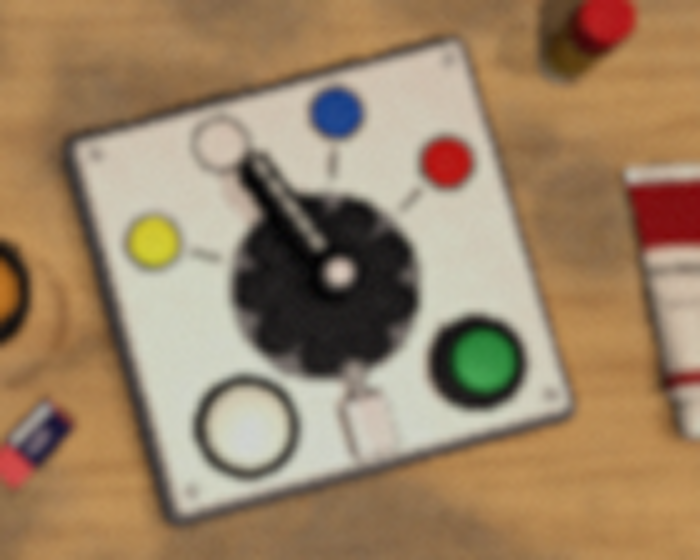

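View pics/scenec.png

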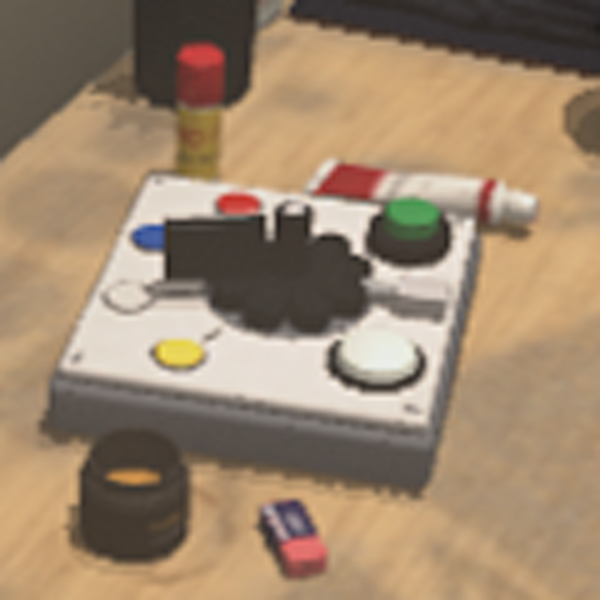

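```bash
cat > h.py <<'E'
import numpy as np, cv2
from station import r
from scipy.optimize import least_squares
def rays(c,px):
    K=c["K"];P=c["pose"];px=np.atleast_2d(px).astype(float)
    d=np.c_[(px[:,0]-K[0,2])/K[0,0],-(px[:,1]-K[1,2])/K[1,1],-np.ones(len(px))]
    return P[:3,3],(d@P[:3,:3].T)
def proj(K,P,X):
    q=(np.atleast_2d(X)-P[:3,3])@P[:3,:3]
    return np.c_[K[0,0]*q[:,0]/-q[:,2]+K[0,2],-K[1,1]*q[:,1]/-q[:,2]+K[1,2]]
def tri(o1,d1,o2,d2):
    A=np.c_[d1,-d2];s=np.linalg.lstsq(A,o2-o1,rcond=None)[0]
    a,b=o1+s[0]*d1,o2+s[1]*d2;return (a+b)/2,np.linalg.norm(a-b)
E
python3 - <<'E'
from h import *
n=['yellow','white','blue','red','green','post']
T=(np.array([[153,242],[220,144],[336,112],[447,162],[485,361],[340,271],[72,140],[460,42],[572,412],[178,520]])+.5)/5-.5+[255,130]
S=(np.array([[178,353],[129,296],[150,236],[238,203],[413,216],[295,210],[60,378],[155,178],[480,222],[437,432]])+.5)/5-.5+[225,115]
n+=['BL','BR','FR','FL']
ct,cs=r.camera("top"),r.camera("scene")
o1,d1=rays(ct,T);o2,d2=rays(cs,S)
for i,k in enumerate(n):
    X,g=tri(o1,d1[i],o2,d2[i]);print(k,np.round(X*1e3,1),round(g*1e3,1))
L=lambda a:[80*np.cos(np.deg2rad(a)),80*np.sin(np.deg2rad(a)),44.5]
U=np.array([L(60),L(20),L(-20),L(-60),[-52,-55,64],[0,0,89],[99,97,42],[99,-97,42],[-87,-97,42],[-87,97,42]])/1e3
def W(p):
    c,s=np.cos(p[2]),np.sin(p[2]);return U@np.array([[c,-s,0],[s,c,0],[0,0,1]]).T+[p[0],p[1],p[3] if len(p)>3 else 0]
for m in('top','scene','both','both+z'):
    f=lambda p:np.concatenate(([(proj(ct["K"],ct["pose"],W(p))-T).ravel()] if m!='scene' else [])+([(proj(cs["K"],cs["pose"],W(p))-S).ravel()] if m!='top' else []))
    s=least_squares(f,[.53,-.1,.2]+([0] if 'z' in m else []),loss='soft_l1');print(m,np.round(s.x,4),"rms px",np.sqrt(np.mean(s.fun**2)).round(2))
    if m=='both':
        for k,X in zip(n,W(s.x)):print(k,np.round(X*1e3,1))
        t=.349;print('tab end',np.rad2deg(s.x[2]+t))
# tab outer end top from top image at z=.087
o,d=rays(ct,(np.array([[255,158]])+.5)/5-.5+[255,130]);print('tabtop',(o+d[0]*(.087-o[2])/d[0,2]).round(4))
E
```

```text
yellow [567.5 -26.1  40.7] 0.2
white [612.2 -57.5  40. ] 0.9
blue [ 627.7 -110.2   40.6] 1.5
red [ 603.4 -160.3   41.5] 0.0
green [ 510.5 -171.6   56.7] 0.5
post [ 546.8 -104.3   85.1] 1.2
BL [614.5   9.1  31.6] 4.4
BR [ 659.4 -169.7   35.1] 2.9
FR [ 489.  -214.2   36.7] 0.9
FL [440.  -36.6  35.4] 3.5
top [ 0.5463 -0.1033  0.2678] rms px 1.39
scene [ 0.5433 -0.0973  0.2665] rms px 1.24
both [ 0.5457 -0.1022  0.267 ] rms px 1.48
yellow [566.  -24.8  44.5]
white [610.9 -56.   44.5]
blue [ 625.4 -108.7   44.5]
red [ 602.5 -158.5   44.5]
green [ 510. -169.   64.]
post [ 545.7 -102.2   89. ]
BL [615.6  17.5  42. ]
BR [ 666.7 -169.6   42. ]
FR [ 487.3 -218.7   42. ]
FL [436.1 -31.6  42. ]
tab end 35.29136207875061
both+z [ 0.5469 -0.1045  0.2674 -0.006 ] rms px 1.2
tabtop [ 0.597 -0.068  0.087]
```

```bash
cat >> h.py <<'E'
def go(x,y,z,yaw):
    "tool-frame shift (mm) and twist to world point, tool x heading yaw"
    o=r.get_obs();q=o["ee_rot"];from scipy.spatial.transform import Rotation as R
    M=R.from_quat([q[1],q[2],q[3],q[0]]).as_matrix()
    h=np.arctan2(M[1,0],M[0,0]);d=M.T@(np.array([x,y,z])-o["eef_pos"])*1e3
    return np.r_[d,0].round(1).tolist()[:3]+[round(h-yaw,3)]
HUB=np.array([.546,-.1025]);YAW=.267
def tabpt(a,rad,off):  # selector angle a, radius, offset to the left of the tab's mid plane
    t=YAW+a;return HUB+rad*np.array([np.cos(t),np.sin(t)])+off*np.array([-np.sin(t),np.cos(t)])
E
python3 - <<'E'
from h import *
p=tabpt(.349,.048,.038);print(p,go(*p,.2,YAW+.349),r.get_obs()["t"])
E
```

```text
[ 0.56322196 -0.04375135] [535.1, -443.6, 6.4, np.float64(-0.367)] 0.25
```

```bash
python3 -m inch '27 -22 0 0 80; 75 -62 0 0 0; 110 -92 0 0 0; 150 -124 0 0 0; 190 -157 0 0 0; 230 -190 0 0 0; 270 -224 0 0 0; 310 -257 0 0 0; 350 -290 0 0 0; 390 -323 0 0 0; 430 -356 0 -0.1 0; 465 -386 0 -0.2 0' && python3 - <<'E'
from h import *
p=tabpt(.349,.048,.038);print(p,go(*p,.2,YAW+.349),r.get_obs()["t"])
E
```

```text
t: 1.45
eef_pos: [0.499, -0.1311, 0.2066]
ee_rot: [-0.0, 0.975, 0.224, 0.0]
ft_force: [0.6, -1.5, -0.2]
grip_width: -0.0001
[ 0.56322196 -0.04375135] [95.9, -50.5, 6.7, np.float64(-0.164)] 1.45
```

```bash
python3 -m inch '35 -18 3 -0.05 0; 70 -37 5 -0.1 0; 96 -50 7 -0.164 0; 96 -50 7 -0.164 0; 96 -50 7 -0.164 0' && python3 - <<'E'
from h import *
from scipy.spatial.transform import Rotation as R
o=r.get_obs();w=r.camera("wrist");q=o["ee_rot"]
B=np.eye(4);B[:3,:3]=R.from_quat([q[1],q[2],q[3],q[0]]).as_matrix();B[:3,3]=o["eef_pos"]
P=B@w["mount"];np.savez("w1.npz",K=w["K"],P=P)
im=w["color"].copy();im=cv2.resize(im,(768,576),interpolation=cv2.INTER_CUBIC);cv2.imwrite("pics/w1.png",im)
for z,nm in((.089,'post'),(.064,'green')):
    pass
pts=np.array([[*HUB,.089],[*tabpt(.349,.063,0),.087],[.510,-.169,.064],[.6254,-.1087,.0445],[.6109,-.056,.0445],[.566,-.0248,.0445],[.6025,-.1585,.0445]])
print(((proj(w["K"],P,pts)+.5)*1.5-.5).round(0).tolist())
E
```

```text
t: 1.95
eef_pos: [0.5634, -0.0437, 0.1993]
ee_rot: [-0.0, 0.953, 0.304, -0.0]
ft_force: [-0.4, -0.2, 0.4]
grip_width: 0.0002
[[445.0, 347.0], [448.0, 250.0], [483.0, 419.0], [514.0, 240.0], [441.0, 213.0], [366.0, 240.0], [546.0, 305.0]]
```

View pics/w1.png

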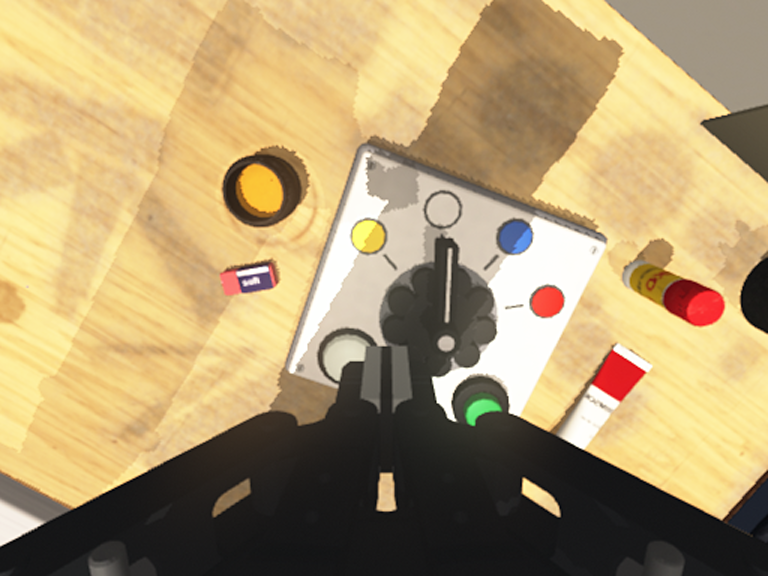

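The wrist view shows post (446,343), tab end (448,238), blue (515,236), white (443,209), yellow (369,236), red (547,301) and green (484,413). All are within about 6 px of prediction and consistently about 4 px higher, so I shift the hub by about 2.5 mm outward. Next is the descent beside the tab's left face.

```bash
sed -i 's/HUB=np.array.*;YAW/HUB=np.array([.548,-.101]);YAW/' h.py; python3 - <<'E'
from h import *
p=tabpt(.349,.048,.038);print(go(*p,.066,YAW+.349))
E
```

```text
[3.2, -0.9, 133.5, np.float64(-0.001)]
```

```bash
python3 -m inch '2 0 30 0 0; 2 0 65 0 0; 2 0 95 0 0; 2 0 118 0 0; 2 0 130 0 0; 2 0 134 0 0; 2 0 134 0 0' && python3 - <<'E'
from h import *
for a,off in((.349,.024),(.349,.018),(.25,.018),(.15,.018),(.05,.018),(-.05,.018),(-.15,.018),(-.25,.018),(-.3,.018),(-.349,.018)):
    print(a,off,go(*tabpt(a,.048,off),.066,YAW+a))
E
```

```text
t: 2.7
eef_pos: [0.5649, -0.0444, 0.0659]
ee_rot: [0.0, 0.953, 0.302, -0.0]
ft_force: [-0.2, 0.2, 0.5]
grip_width: -0.0001
0.349 0.024 [1.5, 12.4, -0.1, np.float64(-0.002)]
0.349 0.018 [1.5, 18.4, -0.1, np.float64(-0.002)]
0.25 0.018 [3.1, 23.3, -0.1, np.float64(0.097)]
0.15 0.018 [4.2, 28.3, -0.1, np.float64(0.197)]
0.05 0.018 [4.7, 33.4, -0.1, np.float64(0.297)]
-0.05 0.018 [4.8, 38.5, -0.1, np.float64(0.397)]
-0.15 0.018 [4.3, 43.6, -0.1, np.float64(0.497)]
-0.25 0.018 [3.4, 48.6, -0.1, np.float64(0.597)]
-0.3 0.018 [2.7, 51.1, -0.1, np.float64(0.647)]
-0.349 0.018 [1.9, 53.5, -0.1, np.float64(0.696)]
```

Now I approach to contact and start turning, stopping to check the force.

```bash
python3 -m inch '1 8 0 0 0; 1 12 0 0 0; 1 15 0 0 0; 1 18 0 0 0; 2 20 0 0.03 0; 2 22 0 0.06 0'; python3 -m inch '0 2 0 0.04 0; 1 5 0 0.09 0; 1 5 0 0.09 0'
```

```text
t: 3.3
eef_pos: [0.5794, -0.0612, 0.0659]
ee_rot: [-0.0, 0.962, 0.272, 0.0]
ft_force: [-0.1, -0.0, -0.1]
grip_width: -0.0001
t: 3.6
eef_pos: [0.583, -0.0651, 0.0659]
ee_rot: [0.0, 0.974, 0.228, 0.0]
ft_force: [-0.7, 0.0, 0.4]
grip_width: -0.0
```

Position says contact should have happened, but there is no force. I'll look.

```bash
cat >> h.py <<'E'
def snap(name):
    w=r.camera("wrist");cv2.imwrite(f"pics/{name}.png",cv2.resize(w["color"],(768,576),interpolation=cv2.INTER_CUBIC))
E
python3 -c "
from h import *
snap('w2')"
```

```text
(no output)
```

View pics/w2.png

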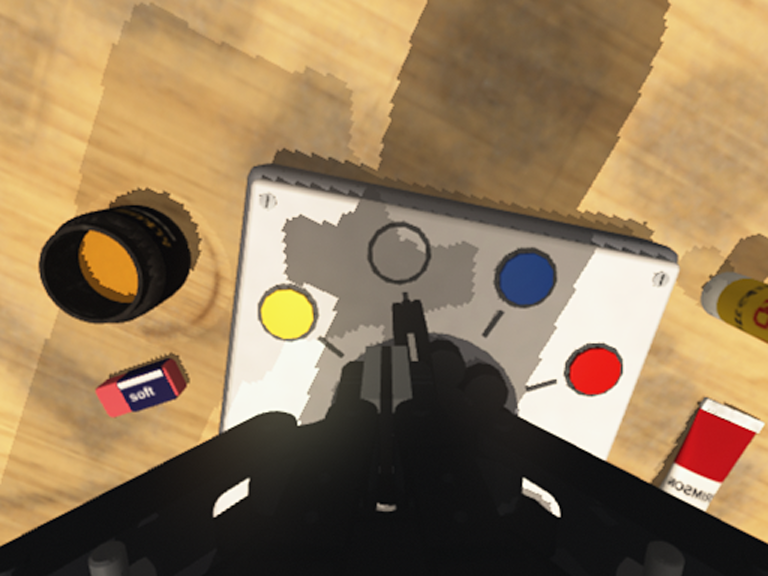

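The tab still points at white, and the fingertip is just at its left side (410,350). I continue the arc with an effective offset of about 9 mm.

```bash
python3 - <<'E'
from h import *
for a in(.349,.25,.15,.05,-.05,-.15,-.25,-.3,-.349):
    print(a,go(*tabpt(a,.048,.009),.066,YAW+a))
E
```

```text
0.349 [-1.3, 0.5, -0.1, np.float64(-0.155)]
0.25 [0.1, 5.1, -0.1, np.float64(-0.056)]
0.15 [1.0, 9.9, -0.1, np.float64(0.044)]
0.05 [1.5, 14.8, -0.1, np.float64(0.144)]
-0.05 [1.4, 19.7, -0.1, np.float64(0.244)]
-0.15 [0.9, 24.5, -0.1, np.float64(0.344)]
-0.25 [-0.1, 29.3, -0.1, np.float64(0.444)]
-0.3 [-0.8, 31.6, -0.1, np.float64(0.494)]
-0.349 [-1.6, 33.9, -0.1, np.float64(0.543)]
```

```bash
python3 -m inch '0 2 0 0 0; 0 4 0 0 0; 0 6 0 0.02 0'; python3 -m inch '0 2 0 0.03 0; 1 4 0 0.06 0'; python3 -m inch '0 2 0 0.04 0; 0 4 0 0.08 0'
```

```text
t: 3.95
eef_pos: [0.5856, -0.0705, 0.0659]
ee_rot: [0.0, 0.976, 0.219, -0.0]
ft_force: [-0.4, -0.1, 0.6]
grip_width: -0.0002
t: 4.15
eef_pos: [0.5882, -0.074, 0.0658]
ee_rot: [0.0, 0.982, 0.188, -0.0]
ft_force: [0.1, 0.5, -0.7]
grip_width: 0.0
t: 4.35
eef_pos: [0.5898, -0.0779, 0.0658]
ee_rot: [0.0, 0.989, 0.147, -0.0]
ft_force: [-0.3, 0.0, 0.1]
grip_width: -0.0
```

```bash
python3 - <<'E'
from h import *
w=r.camera("wrist")["color"];s=r.camera("scene")["color"][115:235,225:345]
a=cv2.resize(w[120:384,120:440],(400,330),interpolation=cv2.INTER_CUBIC);b=cv2.resize(s,(330,330),interpolation=cv2.INTER_CUBIC)
cv2.imwrite("pics/w3.png",np.hstack([a,b]))
E
```

```text
(no output)
```

View pics/w3.png

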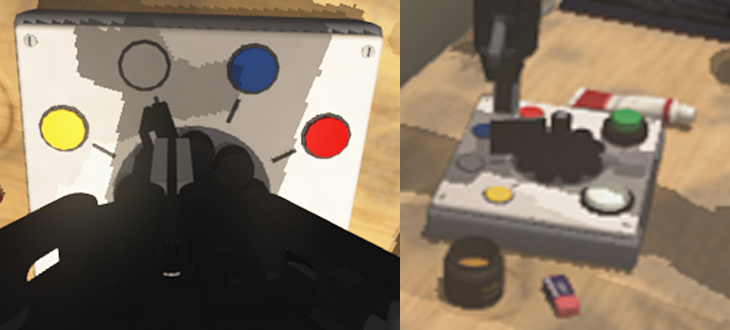

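```bash
cat >> h.py <<'E'
def wcam():
    from scipy.spatial.transform import Rotation as R
    o=r.get_obs();w=r.camera("wrist");q=o["ee_rot"];B=np.eye(4)
    B[:3,:3]=R.from_quat([q[1],q[2],q[3],q[0]]).as_matrix();B[:3,3]=o["eef_pos"];return w["color"],w["K"],B@w["mount"],o
E
python3 - <<'E'
from h import *
im,K,P,o=wcam();cv2.imwrite("pics/w4full.png",im)
lab=lambda a,rad=.08,z=.0445:[*tabpt(a,rad,0),z]
f=lambda X:(((proj(K,P,X)-[120,120])*[1.25,1.25]).round(0).tolist())
print("TCP",f([o["eef_pos"],o["eef_pos"]+[0,0,.021]]))
print("labels y,w,b,r",f([lab(1.047),lab(.349),lab(-.349),lab(-1.047)]))
for a in(.349,.2,0,-.349): print(a,"tab end top/bottom, post",f([lab(a,.063,.087),lab(a,.063,.055),[*HUB,.089]]))
c=dict(K=K,pose=P);oo,d=rays(c,np.array([[158,105]])/1.25+120)
for z in(.087,.055):print(z,(oo+d[0]*(z-oo[2])/d[0,2]).round(4))
S=r.camera("scene");print("scene TCP",((proj(S["K"],S["pose"],o["eef_pos"])-[225,115])*2.75+[400,0]).round())
E
```

```text
TCP [[172.0, 139.0], [172.0, 159.0]]
labels y,w,b,r [[59.0, 131.0], [140.0, 67.0], [251.0, 70.0], [325.0, 138.0]]
0.349 tab end top/bottom, post [[146.0, 130.0], [151.0, 104.0], [194.0, 258.0]]
0.2 tab end top/bottom, post [[169.0, 124.0], [170.0, 100.0], [194.0, 258.0]]
0 tab end top/bottom, post [[201.0, 122.0], [196.0, 98.0], [194.0, 258.0]]
-0.349 tab end top/bottom, post [[254.0, 133.0], [240.0, 107.0], [194.0, 258.0]]
0.087 [ 0.6108 -0.0661  0.087 ]
0.055 [ 0.6001 -0.0681  0.055 ]
scene TCP [[503. 133.]]
```

```bash
python3 - <<'E'
import cv2,numpy as np
a=cv2.imread("pics/w4full.png")[180:330,190:350]
a=(255*(a/255.)**.5).astype('uint8')
b=cv2.resize(a,None,fx=3.5,fy=3.5,interpolation=cv2.INTER_CUBIC)
cv2.imwrite("pics/w4c.png",b)
E
```

```text
(no output)
```

View pics/w4c.png

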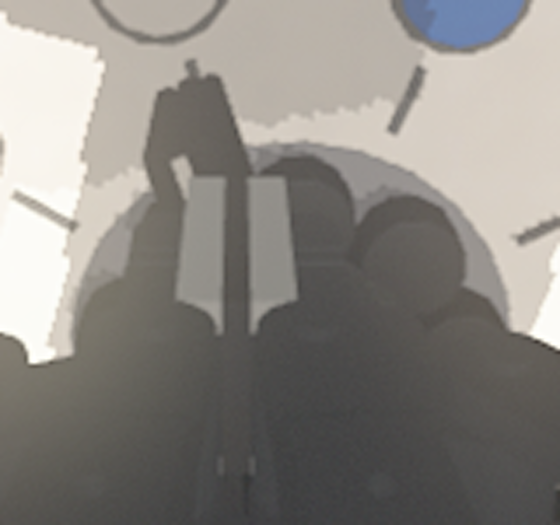

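```bash
python3 - <<'E'
from h import *
g=lambda a:(255*(a/255.)**.6).astype('uint8')
S=r.camera("scene");T=r.camera("top");o=r.get_obs()
a=cv2.resize(g(S["color"][110:200,240:310]),(448,576),interpolation=cv2.INTER_CUBIC)
b=cv2.resize(g(T["color"][130:220,280:336]),(340,546),interpolation=cv2.INTER_CUBIC);b=cv2.copyMakeBorder(b,0,30,0,0,cv2.BORDER_CONSTANT)
cv2.imwrite("pics/s5.png",np.hstack([a,b]));cv2.imwrite("pics/scene5.png",S["color"])
for z in(0,.021):print("scene TCP",((proj(S["K"],S["pose"],o["eef_pos"]+[0,0,z])-[240,110])*6.4).round())
print({k:np.round(o[k],2).tolist() for k in("ft_force","moment","effort","joint_positions")})
E
```

```text
scene TCP [[143. 343.]]
scene TCP [[145. 296.]]
{'ft_force': [-0.37, 0.43, -0.92], 'moment': [0.05, -0.04, -0.04], 'effort': [0.06, -60.96, -5.96, -33.12, 0.02, 0.0, -0.01], 'joint_positions': [0.39, 0.46, -0.41, 1.62, 0.2, 1.1, -1.34]}
```

View pics/s5.png

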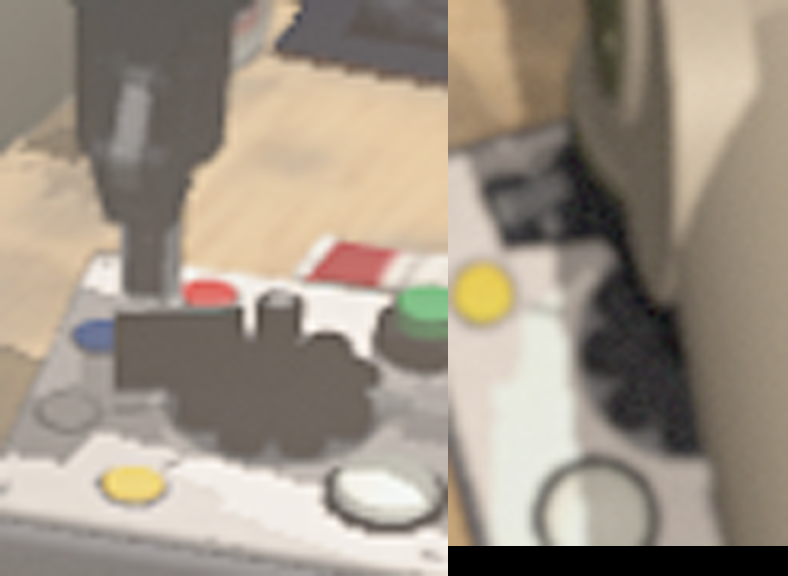

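The scene view shows the fingertip's end at (150,297), clear above the tab's top edge (row 308). So the shut fingertips really end about 20 mm behind the reported TCP and passed just over the tab, which has not moved. I'll go up and back left, lower further, and check visually.

```bash
python3 -m inch '0 0 -8 0 0; 0 0 -20 0 0; 0 0 -25 0 0'; python3 - <<'E'
from h import *
p=tabpt(.349,.048,.038);print(go(*p,.052,YAW+.349),go(*p,.045,YAW+.349))
E
```

```text
t: 4.95
eef_pos: [0.5907, -0.0775, 0.093]
ee_rot: [0.0, 0.989, 0.149, 0.001]
ft_force: [0.8, 0.5, 0.5]
grip_width: -0.0
[-14.1, -41.2, 40.9, np.float64(-0.317)] [-14.1, -41.2, 47.9, np.float64(-0.317)]
```

```bash
python3 -m inch '-7 -20 0 -0.14 0; -14 -41 0 -0.28 0; -14 -41 0 -0.317 0; -14 -41 15 -0.317 0; -14 -41 30 -0.317 0; -14 -41 38 -0.317 0; -14 -41 41 -0.317 0; -14 -41 41 -0.317 0' ; python3 - <<'E'
from h import *
g=lambda a:(255*(a/255.)**.6).astype('uint8')
S=r.camera("scene");o=r.get_obs()
a=cv2.resize(g(S["color"][110:200,240:310]),(448,576),interpolation=cv2.INTER_CUBIC)
im,K,P,o=wcam();b=cv2.resize(g(im[180:330,190:280]),(346,576),interpolation=cv2.INTER_CUBIC)
cv2.imwrite("pics/s6.png",np.hstack([a,b]))
for z in(0,.01,.021):print("scene TCP",((proj(S["K"],S["pose"],o["eef_pos"]+[0,0,z])-[240,110])*6.4).round())
M=P[:3,:3]
E
```

```text
t: 5.75
eef_pos: [0.5649, -0.0426, 0.0509]
ee_rot: [0.0, 0.953, 0.303, 0.0]
ft_force: [1.7, -0.3, 0.4]
grip_width: -0.0002
scene TCP [[156. 437.]]
scene TCP [[157. 415.]]
scene TCP [[158. 390.]]
```

View pics/s6.png

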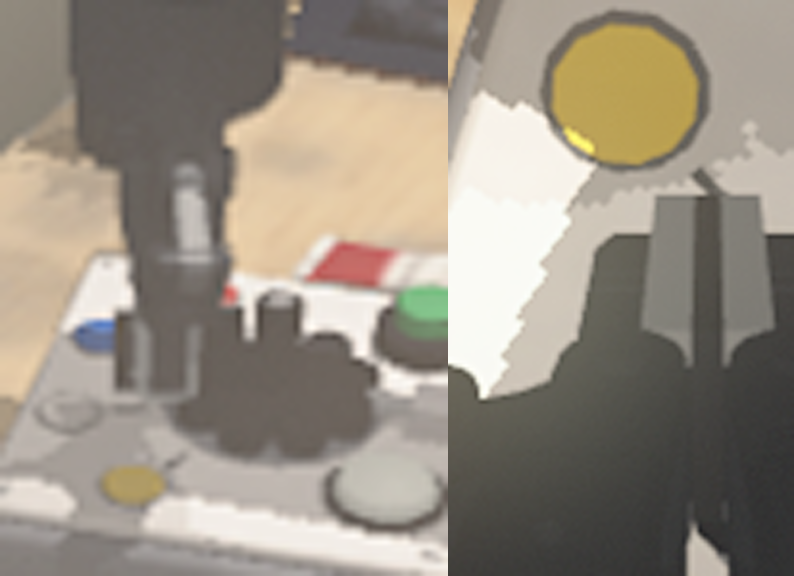

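The fingertip's end is at row 398, so it truly stands at about z = 70 mm, 20 mm above the reported value. It is now in front of the tab's left face. I'll push in with 3 mm more depth.

```bash
python3 - <<'E'
from h import *
for a in(.349,.25,.15,.05,-.05,-.15,-.25,-.3,-.349):
    print(a,go(*tabpt(a,.048,.0135),.048,YAW+a))
E
python3 -m inch '1 8 3 0 0; 1 16 3 0 0; 1 20 3 0 0; 1 23 3 0 0; 2 25 3 0 0'; python3 -m inch '0 1 0 0.02 0; 0 2 0 0.05 0'
```

```text
0.349 [-0.3, 24.1, 4.1, np.float64(-0.0)]
0.25 [0.8, 28.9, 4.1, np.float64(0.099)]
0.15 [1.4, 33.9, 4.2, np.float64(0.199)]
0.05 [1.6, 38.9, 4.2, np.float64(0.299)]
-0.05 [1.2, 43.8, 4.2, np.float64(0.399)]
-0.15 [0.3, 48.7, 4.2, np.float64(0.499)]
-0.25 [-1.0, 53.5, 4.2, np.float64(0.599)]
-0.3 [-1.9, 55.9, 4.2, np.float64(0.649)]
-0.349 [-2.8, 58.1, 4.2, np.float64(0.698)]
t: 6.35
eef_pos: [0.5794, -0.0595, 0.0487]
ee_rot: [-0.002, 0.953, 0.304, -0.001]
ft_force: [-13.8, 7.4, 8.2]
grip_width: -0.0
t: 6.55
eef_pos: [0.5799, -0.0594, 0.0488]
ee_rot: [-0.003, 0.96, 0.28, -0.002]
ft_force: [-6.1, 6.8, 4.6]
grip_width: -0.0001
```

Contact, about 8 N. I continue round the arc in small steps.

```bash
python3 -m inch '0 2 0 0.04 0; 0 4 0 0.08 0; 1 5 0 0.11 0'; python3 -m inch '0 2 0 0.04 0; 1 4 0 0.08 0; 1 6 0 0.12 0'; python3 - <<'E'
from h import *
o=r.get_obs();v=o["eef_pos"][:2]-HUB;print("rad",np.hypot(*v),"ang",np.arctan2(v[1],v[0])-YAW)
for a in(.25,.15,.05,-.05,-.15,-.25,-.3,-.349):
    print(a,go(*tabpt(a,.048,.0155),.048,YAW+a))
E
```

```text
t: 6.85
eef_pos: [0.5823, -0.0601, 0.0488]
ee_rot: [-0.005, 0.974, 0.227, -0.003]
ft_force: [-8.0, 8.3, 5.6]
grip_width: -0.0002
t: 7.15
eef_pos: [0.5853, -0.062, 0.049]
ee_rot: [-0.006, 0.986, 0.169, -0.003]
ft_force: [-3.3, 8.4, 4.5]
grip_width: 0.0
rad 0.05398352773118002 ang 0.5416110925193405
0.25 [-3.6, 0.7, 1.0, np.float64(-0.177)]
0.15 [-1.5, 5.2, 0.9, np.float64(-0.077)]
0.05 [0.2, 10.0, 0.8, np.float64(0.023)]
-0.05 [1.4, 14.9, 0.8, np.float64(0.123)]
-0.15 [2.1, 19.9, 0.7, np.float64(0.223)]
-0.25 [2.3, 24.9, 0.6, np.float64(0.323)]
-0.3 [2.2, 27.4, 0.6, np.float64(0.373)]
-0.349 [2.0, 29.9, 0.6, np.float64(0.422)]
```

```bash
python3 -m inch '-1 3 0 0 0; -1 5 0 0 0; 0 8 0 0 0; 0 11 0 0.03 0; 1 14 0 0.08 0; 1 16 0 0.12 0'; python3 - <<'E'
from h import *
o=r.get_obs();v=o["eef_pos"][:2]-HUB;print("rad",np.hypot(*v),"ang",np.arctan2(v[1],v[0])-YAW)
for a in(.05,-.05,-.15,-.25,-.3,-.349):
    print(a,go(*tabpt(a,.048,.0155),.048,YAW+a))
E
```

```text
t: 7.75
eef_pos: [0.5927, -0.075, 0.0493]
ee_rot: [-0.007, 0.994, 0.109, -0.003]
ft_force: [2.8, 3.7, 1.2]
grip_width: -0.0003
rad 0.05173530722341323 ang 0.2597298467202266
0.05 [-3.0, -4.4, 1.4, np.float64(-0.098)]
-0.05 [-1.3, 0.3, 1.3, np.float64(0.002)]
-0.15 [0.0, 5.2, 1.3, np.float64(0.102)]
-0.25 [0.8, 10.1, 1.2, np.float64(0.202)]
-0.3 [1.0, 12.6, 1.1, np.float64(0.252)]
-0.349 [1.1, 15.1, 1.1, np.float64(0.301)]
```

```bash
python3 -m inch '0 2 0 0.05 0; 0 5 0 0.1 0; 1 7 0 0.15 0; 1 10 0 0.2 0; 1 12 0 0.24 0; 1 12 0 0.24 0'; python3 - <<'E'
from h import *
o=r.get_obs();v=o["eef_pos"][:2]-HUB;print("rad",np.hypot(*v),"ang",np.arctan2(v[1],v[0])-YAW)
print(go(*tabpt(-.349,.048,.0155),.048,YAW-.349))
S=r.camera("scene");im,K,P,o=wcam()
g=lambda a:(255*(a/255.)**.6).astype('uint8')
a=cv2.resize(g(S["color"][110:200,240:310]),(448,576),interpolation=cv2.INTER_CUBIC)
b=cv2.resize(g(im[180:330,190:280]),(346,576),interpolation=cv2.INTER_CUBIC)
cv2.imwrite("pics/s7.png",np.hstack([a,b]))
np.save("w7.npy",im)
lab=lambda a,rad=.08,z=.0445:[*tabpt(a,rad,0),z]
for a in(-.1,-.25,-.349):print(a,((proj(K,P,[lab(a,.063,.087),lab(a,.063,.055)])-[190,180])*3.84).round(),"scene",((proj(S["K"],S["pose"],[lab(a,.063,.087),lab(a,.063,.055)])-[240,110])*6.4).round())
E
```

```text
t: 8.35
eef_pos: [0.5967, -0.0868, 0.0492]
ee_rot: [-0.006, 1.0, -0.011, -0.003]
ft_force: [-0.3, 0.6, 0.3]
grip_width: -0.0
rad 0.05067511842182952 ang 0.01631422264887189
[0.5, 2.7, 1.2, np.float64(0.06)]
-0.1 [[288. 219.]
 [286. 123.]] scene [[113. 266.]
 [111. 337.]]
-0.25 [[369. 211.]
 [352. 117.]] scene [[123. 255.]
 [121. 325.]]
-0.349 [[422. 212.]
 [396. 117.]] scene [[131. 248.]
 [129. 318.]]
```

The force dropped to zero after the middle, so the selector has snapped on. I retreat, rise and hover near the button to look.

```bash
python3 -m inch '0 -6 0 0 0; 0 -16 0 0 0; 0 -22 -5 0 0; 0 -22 -40 0 0; 0 -22 -85 0 0; 0 -22 -100 0 0; 0 -22 -100 0 0'; python3 - <<'E'
from h import *
c,s=np.cos(YAW),np.sin(YAW);b=HUB+[c*-.052+s*.055,s*-.052-c*.055];print(b,go(*b,.15,YAW))
E
```

```text
t: 9.15
eef_pos: [0.5997, -0.0652, 0.1534]
ee_rot: [-0.006, 1.0, -0.009, -0.0]
ft_force: [-0.1, 0.2, 0.1]
grip_width: 0.0002
[ 0.51235367 -0.1677708 ] [-85.4, 104.2, 2.2, np.float64(-0.286)]
```

```bash
python3 -m inch '-25 30 0 -0.08 0; -50 62 0 -0.16 0; -75 92 0 -0.24 0; -85 104 0 -0.286 0; -85 104 0 -0.286 0; -85 104 0 -0.286 0'; python3 - <<'E'
from h import *
im,K,P,o=wcam();cv2.imwrite("pics/w8.png",cv2.resize(im,(768,576),interpolation=cv2.INTER_CUBIC))
np.savez("w8.npz",K=K,P=P)
lab=lambda a,rad=.08,z=.0445:[*tabpt(a,rad,0),z]
f=lambda X:(proj(K,P,X)*1.5).round().tolist()
print("y w b r",f([lab(a) for a in(1.047,.349,-.349,-1.047)]))
print("post",f([*HUB,.089]),"tab end -.349/-.2/0",f([lab(-.349,.063,.087),lab(-.2,.063,.087),lab(0,.063,.087)]))
print("TCP",f([o["eef_pos"],o["eef_pos"]+[0,0,.02]]),"green",f([.51235,-.16777,.064]),go(.51235,-.16777,.15,YAW))
E
```

```text
t: 9.75
eef_pos: [0.5126, -0.1669, 0.1515]
ee_rot: [-0.006, 0.991, 0.133, 0.0]
ft_force: [-0.7, 0.1, 0.2]
grip_width: 0.0
y w b r [[166.0, 116.0], [235.0, 45.0], [338.0, 45.0], [416.0, 115.0]]
post [[276.0, 196.0]] tab end -.349/-.2/0 [[316.0, 63.0], [296.0, 57.0], [268.0, 54.0]]
TCP [[386.0, 346.0], [386.0, 370.0]] green [[390.0, 285.0]] [-1.1, 1.4, 1.6, np.float64(0.001)]
```

View pics/w8.png

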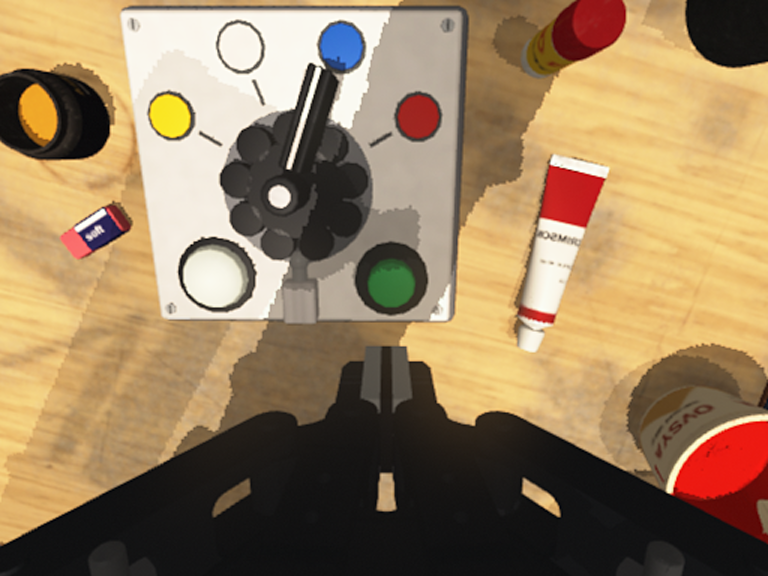

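The wrist view shows the tab end at (320,68), where -0.349 predicts (316,63), and the post at (280,196). It rests pointing at blue (341,47), and the things alongside are undisturbed. The green button is at (392,285), predicted (390,285). Now I press.

```bash
python3 -m inch '0 1 25 0 0; -1 2 60 0 0; -1 2 85 0 0; -1 2 96 0 0; -1 2 101 0 0; -1 2 101 0 0' ; python3 -m inch '0 0 2 0 0; 0 0 4 0 0; 0 0 4 0 0'; python3 -m inch '0 0 2 0 0; 0 0 4 0 0; 0 0 4 0 0'
```

```text
t: 10.4
eef_pos: [0.5131, -0.1663, 0.0507]
ee_rot: [-0.007, 0.991, 0.134, 0.0]
ft_force: [0.2, -1.3, -0.6]
grip_width: -0.0002
t: 10.7
eef_pos: [0.5135, -0.1664, 0.0472]
ee_rot: [-0.006, 0.991, 0.134, 0.001]
ft_force: [-0.2, -0.9, 0.9]
grip_width: -0.0001
t: 11.0
eef_pos: [0.5133, -0.1663, 0.043]
ee_rot: [-0.006, 0.991, 0.134, 0.001]
ft_force: [-0.2, -0.6, -0.8]
grip_width: -0.0001
```

```bash
python3 -m inch '0 1 2 0 0; 0 1 3 0 0; 0 1 3 0 0'; python3 -m inch '0 0 2 0 0; 0 0 3 0 0; 0 0 3 0 0';  python3 -m inch '0 0 2 0 0; 0 0 3 0 0; 0 0 3 0 0'
```

```text
t: 11.3
eef_pos: [0.5133, -0.1673, 0.0397]
ee_rot: [-0.007, 0.991, 0.134, 0.0]
ft_force: [-0.0, -0.0, -0.9]
grip_width: 0.0001
t: 11.6
eef_pos: [0.5136, -0.1673, 0.0369]
ee_rot: [-0.006, 0.991, 0.134, 0.001]
ft_force: [-0.2, -0.1, 2.8]
grip_width: -0.0002
t: 11.9
eef_pos: [0.5136, -0.1673, 0.0339]
ee_rot: [-0.006, 0.991, 0.134, 0.001]
ft_force: [-1.3, 0.5, 4.3]
grip_width: 0.0
```

Contact at about 38 mm reported. I press on gently to the bottom stop.

```bash
python3 -m inch '0 0 1 0 0; 0 0 2 0 0; 0 0 2 0 0'; python3 -m inch '0 0 1 0 0; 0 0 2 0 0; 0 0 2 0 0'
```

```text
t: 12.2
eef_pos: [0.5138, -0.1674, 0.0332]
ee_rot: [-0.006, 0.991, 0.134, 0.001]
ft_force: [-6.1, 1.5, 15.8]
grip_width: 0.0001
t: 12.5
eef_pos: [0.5138, -0.1674, 0.033]
ee_rot: [-0.006, 0.991, 0.134, 0.001]
ft_force: [-9.4, 2.3, 22.9]
grip_width: 0.0003
```

Stiff stop at 33 mm after about 6 mm of spring travel, so the button is fully down. I release straight up and check.

```bash
python3 -m inch '0 0 -4 0 0; 0 0 -12 0 0; 0 0 -30 0 0; 0 0 -70 0 0; 0 0 -110 0 0; 0 0 -120 0 0; 0 0 -120 0 0'; python3 - <<'E'
from h import *
im,K,P,o=wcam();cv2.imwrite("pics/w9.png",cv2.resize(im,(768,576),interpolation=cv2.INTER_CUBIC))
lab=lambda a,rad=.08,z=.0445:[*tabpt(a,rad,0),z]
f=lambda X:(proj(K,P,X)*1.5).round().tolist()
print("post",f([*HUB,.089]),"tab end -.349",f([lab(-.349,.063,.087)]),"green up/down",f([[.51235,-.16777,.064],[.51235,-.16777,.058]]))
E
```

```text
t: 13.2
eef_pos: [0.5149, -0.1691, 0.1548]
ee_rot: [-0.005, 0.991, 0.134, 0.003]
ft_force: [0.7, 0.6, -0.6]
grip_width: -0.0004
post [[272.0, 199.0]] tab end -.349 [[311.0, 69.0]] green up/down [[384.0, 287.0], [384.0, 284.0]]
```

View pics/w9.png

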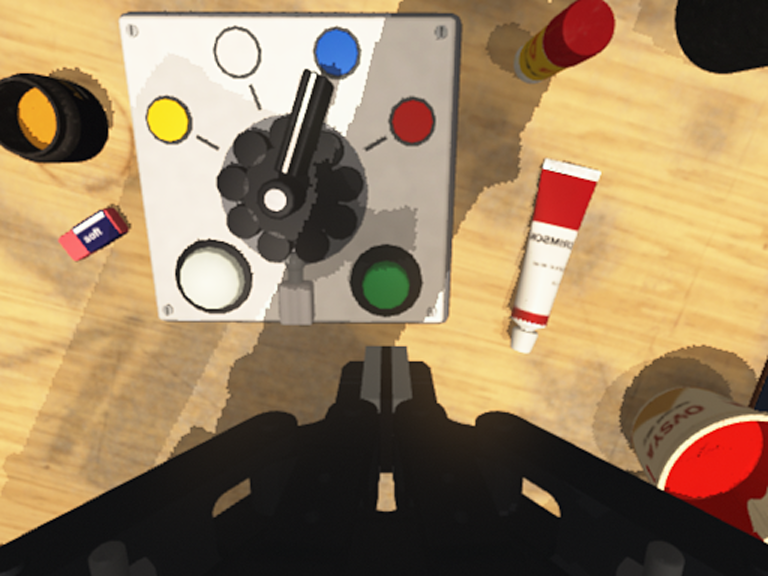

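The final view shows the tab still at blue (end at about (316,72)) and the button back up, with the same position in its collar as before (386,287). The neighbouring things are unmoved. Handing in.

```bash
python3 -c "
from station import r
print(r.finish_job(), r.get_obs()['t'])"
```

```text
the job is handed in; nothing more can be done
the job is handed in; nothing more can be done
```

The job is done and handed in at about 13 s of robot time. I pushed the tab from the left with the shut fingertips, one click clockwise from off to blue. Then I pressed the green button to its stop and released it.

- **Selector:** the last wrist picture shows the tab resting at blue, within about 5 px of the predicted rest at -0.349. Two pushing steps reached 10 to 17 N on the wrist, more than the 6 N the click takes.
- **Button:** it gave about 6 mm of spring travel at roughly 4 N, then hit a stiff stop, where I pressed up to about 23 N. That is well past the 5 N it needs but under the limits. In the last picture it sits in its collar as it did before the press. I could not read its travel directly, so "fully down" rests on the force and the distance.
- **Neighbouring things:** in the last wrist picture the jar, eraser, glue stick and paint tube are where they were before.
- **What disagreed:** the shut fingertips end about 20 mm behind the reported tool point. My first push therefore passed just over the tab without moving it. I found the gap in the scene picture, went 18 mm lower and pushed again. The button first gave force at 37 mm reported height, 27 mm below its true top, so the gap may be nearer 25 mm.

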